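Slide a wide tin onto a turning balance pan and turn its mark to the code reader

TASK

Slide the wide white tin, which is too wide to grip, along the deck onto the middle of the round balance pan, so that it stands centred in the printed circle with its red mark squarely facing the amber window of the reader; the pan can be turned by pushing its orange-tipped studs. Keep the tin upright, do not lean on the sprung pan, and leave the two relays and the blue tape roll near the pan where they are.

Things in the scene. Friction and masses are not known exactly. Their poses are not given: they have to be found in the camera images.
- tin: Loose white tin, a plain cylinder 94 mm in diameter and 50 mm high, about 0.35 kg, too wide to be gripped. Origin: centre of its underside; z up its axis; its red mark (a red patch on the side and a red tab on the lid edge) lies towards its own +x.
- mark (a point): Centre of the red patch on the tin's side: 47 mm from the tin's axis along its +x, 25 mm above its underside.
- station: Fixed station; origin on the pan's vertical axis at bench level (z = 0). Its own +y points along the grey-painted infeed deck: a flat deck, top at 24 mm, x from -125 to 125 mm, running in y from the pan's rim to 335 mm. The pan is round, radius 88 mm, about the origin, its empty top level with the deck; under it, a low base disc of radius 100 mm, 10 mm high.
- pan_axis (a point): The point on the pan's axis at the height of the deck (z = 24 mm): the tin's centre belongs here. A dashed white circle of radius 49 mm is printed round it on the pan.
- turntable (a joint): Angle of the pan about its vertical axis, rad, growing counter-clockwise from above; 0 when the two studs lie on the station's +x and -x, so that the way from the deck between them is widest. It turns freely several turns either way and stays where it is left.
- balance (a joint): How far the sprung pan is pressed down, m: 0 when empty, 0.001 to 0.002 with the tin on it, stop at 0.007.
- stud_a (a point): Top centre of one of the two upright studs on the pan (this one lies at the pan's +x), 78 mm from the pan's axis; 8 mm thick, orange tip 11 mm thick, 30 mm high above the pan. Studs move with the pan.
- stud_b (a point): Top centre of the other stud (at the pan's -x), same sizes.
- reader: Fixed black code reader; its origin lies on the pan's axis at bench level, and its own +x points from there to the block, whose amber window faces back to the pan. The block spans 142 to 184 mm along +x, 56 mm wide, up to 76 mm high; a 6 mm high foot strip runs from it to the station.
- relay_grey: Loose bystander on the deck beside the tin's way: grey relay, 22 x 28 mm, 36 mm high, origin at the centre of its underside. Not to be moved.
- relay_blue: Loose bystander on the deck at the other side: blue relay, 22 x 28 mm, 36 mm high, origin at the centre of its underside. Not to be moved.
- tape: Loose bystander on the bench near the pan: blue tape roll, 60 mm in diameter, 19 mm high, origin at the centre of its underside. Not to be moved.

How it is judged:
At the end, for the whole second after the job is handed in: The tin stands upright and at rest on the pan, its axis within 8 mm of the pan axis; the centre of its red mark is on the reader side, within 8 mm sideways of the line from the pan axis to the reader (about 10 degrees); the balance reads 0.0004 to 0.0045 m (horizontal distance between tin and pan_axis below 0.008 m and y of mark in the frame of reader between -0.008 and 0.008 m and x of mark in the frame of reader above 0.03 m and angle between tin's own z axis and vertical below 0.05 rad and value of joint balance between 0.0004 and 0.0045 m and linear speed of tin below 0.01 m/s and angular speed of tin below 0.1 rad/s); the robot touches nothing.
It fails at once if the tin is tipped by more than 20 degrees (angle between tin's own z axis and vertical above 0.35 rad).
It fails at once if the sprung pan is pressed down hard, nearly to its stop (more than 6 mm) (value of joint balance above 0.006 m).
It fails at once if the grey relay is moved by more than 12 mm (distance of relay_grey from where it was at the start of the episode above 0.012 m).
It fails at once if the blue relay is moved by more than 12 mm (distance of relay_blue from where it was at the start of the episode above 0.012 m).
It fails at once if the blue tape roll is moved by more than 12 mm (distance of tape from where it was at the start of the episode above 0.012 m).
It also fails if it takes over 72 s, if anything falls off the work surface, if the arm or the gripper's body presses on something with over 40 N, if the wrist force passes 120 N, or if a joint passes its speed limit or range.

ROBOT

A 6-joint arm with a two-finger parallel gripper is mounted at the origin on a cart in front of the work surface, level with it; the furniture and walls round the work are solid. World frame = base frame: x ahead of the robot, y to its left, z up, the work surface at z = 0. Lengths are in m, angles in rad, forces in N, time in s.
With the tool pointing down it reaches from about 0.375 to 0.925 m from the base axis. Payload 5.7 kg.
Tool frame: the origin (TCP) lies between the finger pads; the fingertips stand manip.nose_length ahead of it and the grasp point (between the pads) lies 2 mm behind it (manip.nose_length is the distance from the TCP to the fingertips, in m); z points along the fingers, y is the line along which they close (so a half turn about z gives the same grasp; the last joint's range is limited). The gripper opens to 88 mm and grips with 3 to 60 N. Pads are 20 mm wide; open, the fingers measure 115 mm over their backs; the gripper's body (75 mm by 178 mm) begins 61 mm behind the grasp point.
Start: joints at [-1.297, 0.359, 1.51, -0, 1.272, -0.115], TCP at [0.227, -0.555, 0.24] pointing down, gripper open.
Joint ranges: [-2.97, 2.97], [-1.01, 2.36], [0.21, 2.38], [-0.96, 4.11], [0.2, 2.71], [-2.98, 2.98]. Speed limits (rad/s): [2.39, 2.39, 3.14, 3.14, 3.14, 3.14].

INTERFACE

Orientations are given as a 3x3 rotation matrix whose columns are the frame's x, y, z axes.
In Python, from station import manip, imaging, ticket gives the robot as it stands.
- The arm moves only by the tool apply_moves, never from a script. Its argument "targets" is text: rows parted by semicolons, each of 5 numbers parted by spaces: the shift along the tool's x, y, z in units of 100 mm (1.0 is 100 mm), then the turn about the tool's z in units of pi/2 rad (1.0 is pi/2 rad), then the closure, from -1 (fully open) to 1 (shut). In form: x y z roll fingers; .... A call has exactly 10 rows; each row is the pose to reach, as a shift and turn from the pose commanded when the call began, along the tool's axes at that moment; what a row does not reach only later rows make up. A row lasts 1/12 s, in which the tool goes at most 41.7 mm and 7.16 degrees, less where a joint would pass 70% of its speed; a pose out of reach is approached as far as the arm can. A call with a number of a shift or a turn outside -1 to 1 is refused whole. A call with a gripper value outside its range is refused whole. The fingers move at their own pace and stop on an object; the grip force is fixed at half the most. Time passes only in rows, so rows that repeat a pose let the fingers close, or fill a call up. It gives the time, the measured TCP pose, the force, the opening and the grip force at its end, in the units of the state.
- manip.state(): the state, without advancing time (a new reading comes with each control period).
- imaging.capture(name): name is "scene" or "top" or "wrist"; returns a dict with "image" (384x512x3 uint8, blue, green, red), "fx", "fy", "cx", "cy" (pixels), "R" (3x3) and "t" (3): a world point X has camera coordinates R X + t; the wrist camera has in their place "T_tool_cam" (4x4, takes a point from camera to tool coordinates, whose origin is the TCP and whose axes are the flange's). Camera axes: x right, y down, z forward; pixel columns grow to the right and rows downward; lengths in m; the calibration is good to about 2 mm. A picture is of the moment at which its call begins: read the wrist's pose just before it. There is no depth.
- ticket.sign_off(): hands the job in; it is judged then, once.
The state is a dict: "time": time; "qpos": joint angles; "joint_vel": joint speeds; "joint_efforts": joint torques, N m; "tool_pos": TCP position; "tcp_rot": TCP orientation; "ft_force": force on the tool from outside, world axes, zero at the start; "torque": the same for the moment, N m; "width": finger opening in m; "grip_force": force on a finger pad.
Only numpy, scipy, OpenCV 4.12 (cv2) and the standard library are available. Lean on these libraries where they do the work, as an engineer would, in place of code of your own. Each camera call takes 0.05 s, during which the arm holds its last target. There are 200 camera calls.

## Working session

There is one attempt and no reset: what is moved stays moved. The work goes in short steps, Python scripts to look and compute and a tool call to move; the robot and the scene stay as the last step left them, time stands still between calls to the robot, and variables do not carry over. Pictures are saved under pics/ and viewed, at most 10 in all, crops included, and the job is handed in when it is done.

Besides the shell and the picture viewer there is one more tool, called after "Request:" by a JSON object that holds its "name" and its "arguments". apply_moves: Moves the arm, as the interface text tells. Shifts and turns lie within -1 to 1; 1 stands for 100 mm of shift or pi/2 rad of turn. Its arguments: {"type":"object","properties":{"targets":{"type":"string"}},"required":["targets"]}

```bash
ls; mkdir -p pics; python3 - <<'E'
from station import manip, imaging, ticket
import cv2, numpy as np
s=manip.state(); print(s, manip.nose_length)
for n in("top","scene"):
    c=imaging.capture(n); cv2.imwrite(f"pics/{n}0.png",c["image"]); print(n,{k:(np.round(v,4).tolist()) for k,v in c.items() if k!="image"})
E
```

```text
pics
{'time': 0.0, 'qpos': array([-1.29706557e+00,  3.59492779e-01,  1.51139094e+00, -7.38853773e-06,
        1.27248038e+00, -1.15113790e-01]), 'joint_vel': array([ 0.00096233,  0.00058427, -0.00077612,  0.00154415,  0.00040654,
        0.00019296]), 'joint_efforts': array([ 4.63112428e-04, -5.15375805e+01, -2.70727193e+01,  6.70609809e-02,
        3.49158829e-02, -1.27283060e-04]), 'tool_pos': array([ 0.22728262, -0.5546034 ,  0.23883262]), 'tcp_rot': array([[ 9.25346955e-01,  3.79121057e-01, -4.85664531e-04],
       [ 3.79121317e-01, -9.25345408e-01,  1.70358016e-03],
       [ 1.96455670e-04, -1.76052850e-03, -9.99998431e-01]]), 'ft_force': array([ 0.64984097, -0.00110138,  0.26089317]), 'torque': array([-0.0386793 , -0.02995574,  0.01183039]), 'grip_force': 0.0, 'width': 0.08780881798130252} 0.017
top {'fx': 406.4655, 'fy': 406.4655, 'cx': 256.3888, 'cy': 189.4086, 'R': [[-0.0233, -0.9997, 0.0019], [-0.9928, 0.0229, -0.1175], [0.1174, -0.0046, -0.9931]], 't': [0.1074, 0.504, 1.1375]}
scene {'fx': 443.207, 'fy': 443.207, 'cx': 254.4519, 'cy': 190.9266, 'R': [[-0.6307, -0.776, 0.0092], [-0.5303, 0.4223, -0.7352], [0.5666, -0.4686, -0.6778]], 't': [0.4042, 0.2949, 0.7698]}
```

```bash
python3 - <<'E'
import cv2
for n in("top","scene"):
    cv2.imwrite(f"pics/{n}0b.png",cv2.resize(cv2.imread(f"pics/{n}0.png"),(800,600),interpolation=cv2.INTER_CUBIC))
E
```

```text
(no output)
```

View pics/top0b.png

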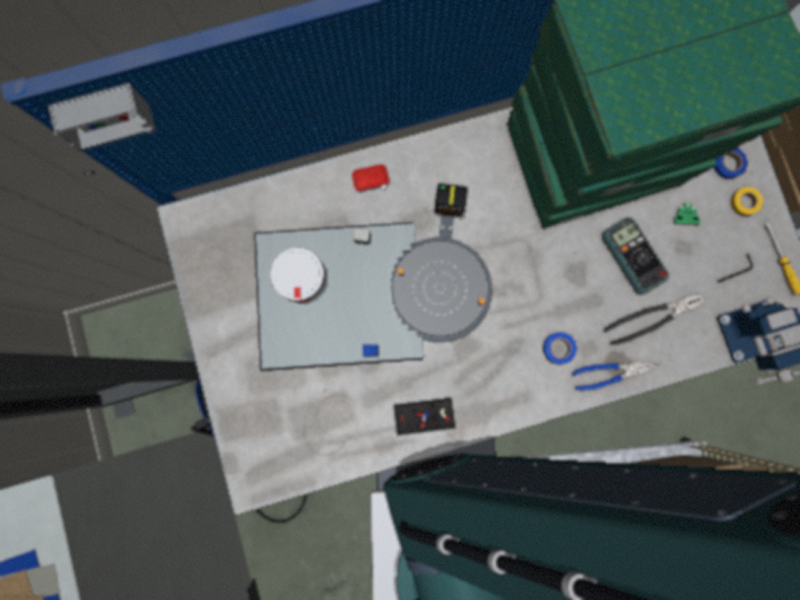

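View pics/scene0b.png

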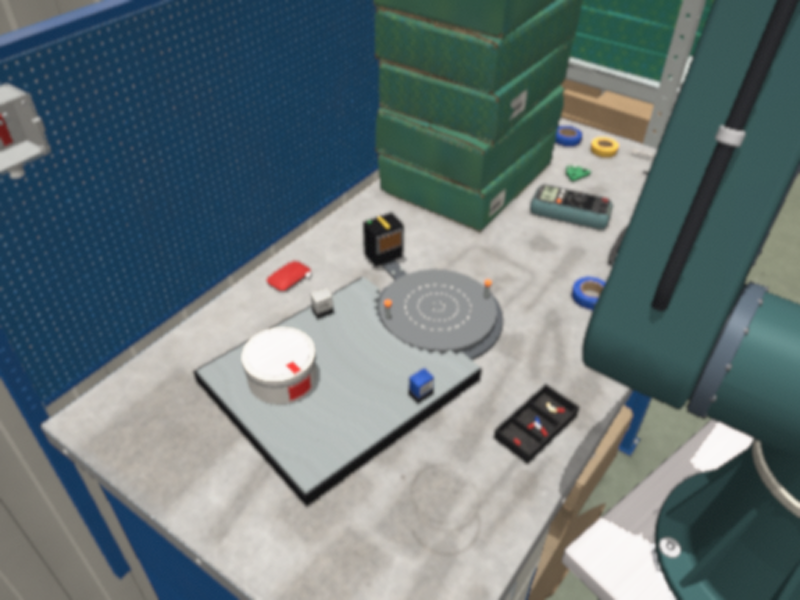

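The top view shows (800x600 px): tin (298,273) with its red tab at (297,293), facing the robot. The pan is at (440,289), with studs at (401,271) and (482,301), so one stud blocks the deck side. The reader is at (452,198), the relays at (362,236) and (370,351), and the tape at (560,348). Next I measure these.

```bash
cat > h.py <<'E'
from station import manip, imaging, ticket
import cv2, numpy as np
def world(c,uv,z):
    uv=np.atleast_2d(np.asarray(uv,float)); d=np.c_[(uv[:,0]-c["cx"])/c["fx"],(uv[:,1]-c["cy"])/c["fy"],np.ones(len(uv))]@c["R"]
    o=-c["R"].T@c["t"]; return (o+d*((z-o[2])/d[:,2])[:,None])[:,:2]
def blobs(mask,amin=4):
    n,l,st,ce=cv2.connectedComponentsWithStats(mask.astype(np.uint8))
    return [(st[i,4],ce[i]) for i in range(1,n) if st[i,4]>=amin]
def hsv(im): return [a.astype(int) for a in cv2.split(cv2.cvtColor(im,cv2.COLOR_BGR2HSV))]
def orange(im): H,S,V=hsv(im); return (H>=5)&(H<=17)&(S>120)&(V>120)
def red(im): H,S,V=hsv(im); return ((H<=4)|(H>=175))&(S>140)&(V>90)
def white(im): H,S,V=hsv(im); return (S<40)&(V>195)
E
python3 - <<'E'
from h import *
c=imaging.capture("top"); im=c["image"]
def rep(n,m,z,amin=4):
    for a,p in blobs(m,amin): print(n,a,p.round(1),world(c,p,z)[0].round(4))
H,S,V=hsv(im)
rep("orange",orange(im),.054)
rep("red",red(im),.074)
w=white(im)|red(im); roi=np.zeros_like(w); roi[150:200,165:215]=1
for a,p in blobs(w&roi,300): print("tin",a,p,world(c,p,.074))
cn=max(cv2.findContours((w&roi).astype(np.uint8),0,2)[0],key=cv2.contourArea)
e=cv2.fitEllipse(cn);print("tin ell",e,world(c,e[0],.074))
rep("blue",(H>105)&(H<125)&(S>150)&(V>90),.03,25)
rep("amber",(H>18)&(H<35)&(S>120)&(V>120),.076)
g=np.array([[362,236],[370,351],[452,198],[440,289],[255,232],[412,223],[424,357],[262,370],[437,214],[464,216],[447,235]])/1.5625
print(world(c,g[:3],.06).round(3).tolist(),world(c,g[3:],.024).round(4).tolist())
x=cv2.resize(im[110:260,150:330],(800,667),interpolation=cv2.INTER_CUBIC)[:600]; cv2.imwrite("pics/crop.png",x)
E
```

```text
orange 11 [399.4 158.6] [ 0.582  -0.3119]
orange 4 [256.2 172.8] [0.5508 0.0951]
orange 10 [307.8 192.5] [ 0.4914 -0.0484]
red 266 [236.6 113.3] [0.7187 0.1466]
red 6 [423.5 175. ] [ 0.5306 -0.3687]
red 13 [189.8 187. ] [0.512  0.2795]
red 6 [268.2 264.8] [0.2952 0.0688]
red 4 [270.5 271.5] [0.2773 0.063 ]
tin 803 [189.17808219 173.94396015] [[0.54854803 0.28119452]]
tin ell ((189.11135864257812, 174.14974975585938), (30.881572723388672, 32.55809020996094), 67.24219512939453) [[0.54797499 0.28138166]]
blue 91 [466.9 106.4] [ 0.7381 -0.5297]
blue 131 [357.1 222.2] [ 0.4058 -0.1886]
blue 48 [236.4 223.8] [0.4093 0.1547]
blue 55 [382.7 234.9] [ 0.3683 -0.2594]
blue 52 [384.6 245.2] [ 0.3393 -0.2628]
blue 202 [ 11.6 360.3] [0.0518 0.7751]
amber 26 [288.9 123.8] [6.844e-01 3.000e-04]
amber 180 [478.3 128.3] [ 0.6592 -0.5314]
amber 121 [506.1 176.2] [ 0.5218 -0.5964]
[[0.614, 0.163], [0.406, 0.152], [0.68, -0.002]] [[0.5182, 0.0225], [0.6335, 0.3648], [0.644, 0.0711], [0.3938, 0.0556], [0.3771, 0.3511], [0.6601, 0.0238], [0.6551, -0.0267], [0.6196, 0.0063]]
```

View pics/crop.png

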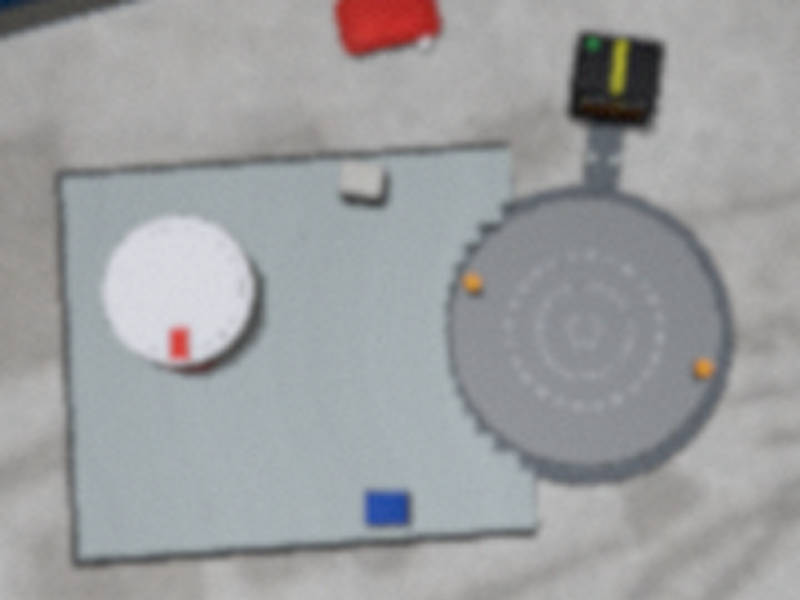

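The crop shows (800x600, scale 4.44): dashed circle centre (585,330), studs (473,284) and (704,369), tin (180,290) with its tab at (179,343), reader stripe (619,68), foot strip (602,175), relays (363,183) and (388,508). The way past the grey relay is clear if I go straight.

```bash
python3 - <<'E'
from h import *
c=imaging.capture("top")
f=lambda u,v,z: world(c,[u/4.444+149.5,v/4.444+109.5],z)[0]
pa=f(585,330,.024); a=f(473,284,.054); b=f(704,369,.054)
print("pan",pa,"studs",a,b,(a+b)/2,np.linalg.norm(a-b))
m=(a+b)/2
ang=lambda p:np.degrees(np.arctan2(p[1],p[0]))
print("stud ang",ang(a-m))
t1,t2,b1,b2=f(60,175,.024),f(508,147,.024),f(77,562,.024),f(535,530,.024)
print("deck y dir",ang(t1-t2),ang(b1-b2),"x edge",ang(t1-b1),"mid left",(t1+b1)/2)
r=f(619,68,.076);print("reader",r,ang(r-m),np.linalg.norm(r-m)); q=f(603,165,.006);print(q,ang(q-m))
print("tin",f(180,290,.074),"tab",f(179,343,.074))
print("grey",f(361,178,.06),"blue",f(388,505,.06))
im=c["image"]; o=im[...,2].astype(float)-im[...,0]
for n,(u,v) in dict(a=(256,173),b=(308,192)).items():
    w=np.clip(o[v-4:v+5,u-4:u+5]-25,0,None); yy,xx=np.mgrid[v-4:v+5,u-4:u+5]
    p=[(w*xx).sum()/w.sum(),(w*yy).sum()/w.sum()]; print(n,p,world(c,p,.052))
E
```

```text
pan [0.52178154 0.02375081] studs [0.54896522 0.09600556] [ 0.49126681 -0.04870816] [0.52011602 0.0236487 ] 0.15579206748108615
stud ang 68.26247022107796
deck y dir 92.34065714417304 92.6451786416895 x edge 2.673455188372055 mid left [0.50593214 0.35943507]
reader [6.81478323e-01 6.22175904e-04] -8.12132237456151 0.1629969781893498
[0.63492898 0.00715692] -8.174076539863819
tin [0.54621634 0.27891486] tab [0.51290516 0.2796734 ]
grey [0.61789045 0.16571693] blue [0.40998054 0.15219889]
a [np.float64(255.77675840978594), np.float64(173.10295616717636)] [[0.55016054 0.09642599]]
b [np.float64(307.81571815718155), np.float64(192.34598012646794)] [[ 0.49201831 -0.04871062]]
```

Request:
{"name": "apply_moves", "arguments": {"targets": "0.3 -0.26 0 0 0.4; 0.6 -0.53 0 0 0.4; 0.91 -0.8 0 0 0.4; 0.91 -0.8 0 0 0.4; 0.91 -0.8 0 0 0.4; 0.91 -0.8 0 0 0.4; 0.91 -0.8 0 0 0.4; 0.91 -0.8 0 0 0.4; 0.91 -0.8 0 0 0.4; 0.91 -0.8 0 0 0.4"}}

```text
time: 1.03
tool_pos: [0.2809, -0.4475, 0.2395]
tcp_rot: [[0.926, 0.378, -0.0], [0.378, -0.926, 0.0], [-0.0, -0.0, -1.0]]
ft_force: [0.1, 0.1, 0.2]
width: 0.0276
grip_force: 0.0
```

Request:
{"name": "apply_moves", "arguments": {"targets": "0.1 -0.1 0 0 0.4; 0.2 -0.2 0 0 0.4; 0.3 -0.3 0 0 0.4; 0.4 -0.4 0 0 0.4; 0.5 -0.5 0 0 0.4; 0.6 -0.6 0 0 0.4; 0.7 -0.7 0 0 0.4; 0.8 -0.8 0 0 0.4; 0.9 -0.8 0 0 0.4; 1 -0.8 0 0 0.4"}}

```text
time: 1.87
tool_pos: [0.3444, -0.3338, 0.2398]
tcp_rot: [[0.925, 0.38, 0.0], [0.38, -0.925, -0.0], [0.0, 0.0, -1.0]]
ft_force: [0.4, -0.7, -0.0]
width: 0.0263
grip_force: 0.0
```

Request:
{"name": "apply_moves", "arguments": {"targets": "0.1 -0.1 0 0 0.4; 0.2 -0.2 0 0 0.4; 0.3 -0.3 0 0 0.4; 0.4 -0.4 0 0 0.4; 0.5 -0.5 0 0 0.4; 0.6 -0.6 0 0 0.4; 0.7 -0.7 0 0 0.4; 0.8 -0.8 0 0 0.4; 0.9 -0.8 0 0 0.4; 1 -0.8 0 0 0.4"}}

```text
time: 2.7
tool_pos: [0.4071, -0.2226, 0.2398]
tcp_rot: [[0.925, 0.38, 0.001], [0.38, -0.925, -0.001], [0.0, 0.001, -1.0]]
ft_force: [-1.5, 0.4, 0.3]
width: 0.0262
grip_force: 0.0
```

Request:
{"name": "apply_moves", "arguments": {"targets": "0.1 -0.1 0 0 0.4; 0.2 -0.2 0 0 0.4; 0.3 -0.3 0 0 0.4; 0.4 -0.4 0 0 0.4; 0.5 -0.5 0 0 0.4; 0.6 -0.6 0 0 0.4; 0.7 -0.7 0 0 0.4; 0.8 -0.8 0 0 0.4; 0.9 -0.8 0 0 0.4; 1 -0.8 0 0 0.4"}}

```text
time: 3.53
tool_pos: [0.4695, -0.1108, 0.2397]
tcp_rot: [[0.925, 0.38, 0.001], [0.38, -0.925, -0.0], [0.0, 0.001, -1.0]]
ft_force: [1.4, 0.6, 0.5]
width: 0.026
grip_force: 0.0
```

Request:
{"name": "apply_moves", "arguments": {"targets": "0.1 -0.1 0 0 0.4; 0.2 -0.2 0 0 0.4; 0.3 -0.3 0 0 0.4; 0.4 -0.4 0 0 0.4; 0.5 -0.5 0 0 0.4; 0.6 -0.6 0 0 0.4; 0.7 -0.7 0 0 0.4; 0.8 -0.8 0 0 0.4; 0.9 -0.8 0 0 0.4; 1 -0.8 0 0 0.4"}}

```text
time: 4.37
tool_pos: [0.5318, 0.0011, 0.2396]
tcp_rot: [[0.925, 0.38, 0.001], [0.38, -0.925, -0.0], [0.0, 0.001, -1.0]]
ft_force: [-0.0, -0.4, -0.8]
width: 0.0263
grip_force: 0.0
```

Request:
{"name": "apply_moves", "arguments": {"targets": "0.1 -0.2 0 -0.06 0.4; 0.2 -0.3 0 -0.12 0.4; 0.3 -0.4 0 -0.18 0.4; 0.4 -0.5 0 -0.24 0.4; 0.5 -0.6 0 -0.3 0.4; 0.55 -0.7 0 -0.36 0.4; 0.55 -0.8 0 -0.42 0.4; 0.55 -0.8 0 -0.48 0.4; 0.55 -0.8 0 -0.51 0.4; 0.55 -0.8 0 -0.51 0.4"}}

```text
time: 5.2
tool_pos: [0.5521, 0.0956, 0.2396]
tcp_rot: [[0.37, 0.929, 0.001], [0.929, -0.37, -0.0], [-0.0, 0.001, -1.0]]
ft_force: [0.5, 0.2, 0.7]
width: 0.0265
grip_force: 0.0
```

```bash
cat >> h.py <<'E'
def wrist():
    s=manip.state(); c=imaging.capture("wrist"); T=np.eye(4); T[:3,:3]=s["tcp_rot"]; T[:3,3]=s["tool_pos"]
    M=np.linalg.inv(T@c["T_tool_cam"]); c["R"]=M[:3,:3]; c["t"]=M[:3,3]; return c,s
E
python3 - <<'E'
from h import *
c,s=wrist(); im=c["image"]; print(s["tool_pos"])
for a,p in blobs(orange(im),15): print("orange",a,p.round(1),world(c,p,.052)[0].round(4))
for a,p in blobs(red(im),30): print("red",a,p.round(1),world(c,p,.074)[0].round(4))
cv2.imwrite("pics/w1.png",im)
E
```

```text
[0.55205554 0.095568   0.23955556]
orange 67 [254.  173.1] [0.5489 0.0969]
orange 47 [254.2 284.7] [ 0.4909 -0.0474]
red 286 [145.6  20.1] [0.5111 0.2801]
red 2082 [381.6  68. ] [0.7105 0.1549]
```

View pics/w1.png

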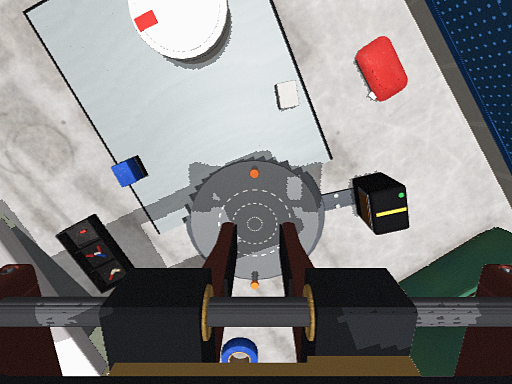

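The wrist view shows stud a at (254,173), stud b at (254,285), dashed circle centre (254,224), and the fingers aligned along the stud line. That puts the pan axis at (0.520, 0.0245). I'll lower over stud a and turn the pan about 66° clockwise.

Request:
{"name": "apply_moves", "arguments": {"targets": "0 -0.03 0.1 0 0.4; 0 -0.03 0.2 0 0.4; 0 -0.03 0.3 0 0.4; 0 -0.03 0.4 0 0.4; 0 -0.03 0.5 0 0.4; 0 -0.03 0.6 0 0.4; 0 -0.03 0.7 0 0.4; 0 -0.03 0.8 0 0.4; 0 -0.03 0.9 0 0.4; 0 -0.03 1 0 0.4"}}

```text
time: 6.08
tool_pos: [0.5479, 0.0971, 0.1387]
tcp_rot: [[0.372, 0.928, -0.0], [0.928, -0.372, 0.0], [0.0, -0.0, -1.0]]
ft_force: [0.6, -0.3, 0.5]
width: 0.0262
grip_force: 0.0
```

Request:
{"name": "apply_moves", "arguments": {"targets": "0 0 0.15 0 0.4; 0 0 0.3 0 0.4; 0 0 0.45 0 0.4; 0 0 0.6 0 0.4; 0 0 0.7 0 0.4; 0 0 0.8 0 0.4; 0 0 0.88 0 0.4; 0 0 0.88 0 0.5; 0 0 0.88 0 0.55; 0 0 0.88 0 0.55"}}

```text
time: 6.92
tool_pos: [0.5484, 0.0971, 0.0521]
tcp_rot: [[0.372, 0.928, 0.001], [0.928, -0.372, 0.0], [0.0, 0.001, -1.0]]
ft_force: [0.0, 0.5, 0.2]
width: 0.0199
grip_force: 0.0
```

Request:
{"name": "apply_moves", "arguments": {"targets": "-0.005 0.092 0 0.0756 0.55; -0.022 0.183 0 0.151 0.55; -0.049 0.272 0 0.227 0.55; -0.086 0.357 0 0.302 0.55; -0.133 0.436 0 0.378 0.55; -0.19 0.51 0 0.453 0.55; -0.254 0.576 0 0.529 0.55; -0.326 0.634 0 0.604 0.55; -0.404 0.684 0 0.68 0.55; -0.488 0.723 0 0.756 0.55"}}

```text
time: 7.75
tool_pos: [0.5977, 0.0247, 0.0526]
tcp_rot: [[1.0, -0.003, 0.001], [-0.003, -1.0, 0.0], [0.001, -0.0, -1.0]]
ft_force: [-0.2, 0.5, 0.9]
width: 0.0198
grip_force: 0.4
```

Request:
{"name": "apply_moves", "arguments": {"targets": "0 0 -0.3 0 0.5; 0 0 -0.6 0 0; 0 0 -0.9 0 -0.2; 0 -0.15 -0.9 0 -0.36; 0 -0.3 -0.9 0 -0.36; 0 -0.45 -0.9 0 -0.36; 0 -0.6 -0.9 0 -0.36; 0 -0.75 -0.9 0 -0.36; 0 -0.9 -0.9 0 -0.36; 0 -1 -0.9 0 -0.36"}}

```text
time: 8.58
tool_pos: [0.5968, 0.1266, 0.1421]
tcp_rot: [[1.0, 0.003, 0.001], [0.003, -1.0, 0.001], [0.001, -0.001, -1.0]]
ft_force: [0.2, -0.5, 0.1]
width: 0.0597
grip_force: 0.0
```

Request:
{"name": "apply_moves", "arguments": {"targets": "0 -0.1 0 0 -0.36; 0 -0.2 0 0 -0.36; 0 -0.3 0 0 -0.36; 0 -0.4 0 0 -0.36; 0 -0.5 0 0 -0.36; 0 -0.6 0 0 -0.36; 0 -0.7 0 0 -0.36; 0 -0.8 0 0 -0.36; 0 -0.9 0 0 -0.36; 0 -1 0 0 -0.36"}}

```text
time: 9.42
tool_pos: [0.5964, 0.2259, 0.1417]
tcp_rot: [[1.0, 0.002, -0.0], [0.002, -1.0, 0.0], [-0.0, -0.0, -1.0]]
ft_force: [-0.9, -0.2, -0.2]
width: 0.0597
grip_force: 0.0
```

Request:
{"name": "apply_moves", "arguments": {"targets": "-0.03 -0.1 0 0 -0.36; -0.06 -0.2 0 0 -0.36; -0.09 -0.3 0 0 -0.36; -0.12 -0.4 0 0 -0.36; -0.15 -0.5 0 0 -0.36; -0.18 -0.6 0 0 -0.36; -0.21 -0.7 0 0 -0.36; -0.24 -0.8 0 0 -0.36; -0.27 -0.9 0 0 -0.36; -0.3 -1 0 0 -0.36"}}

```text
time: 10.25
tool_pos: [0.5659, 0.3258, 0.1417]
tcp_rot: [[1.0, 0.002, -0.0], [0.002, -1.0, 0.0], [-0.0, -0.0, -1.0]]
ft_force: [0.3, 0.1, -0.1]
width: 0.0596
grip_force: 0.0
```

Request:
{"name": "apply_moves", "arguments": {"targets": "-0.02 -0.05 0 -0.075 -0.36; -0.04 -0.1 0 -0.15 -0.36; -0.06 -0.15 0 -0.225 -0.36; -0.08 -0.2 0 -0.3 -0.36; -0.1 -0.26 0 -0.375 -0.36; -0.13 -0.26 0 -0.45 -0.36; -0.13 -0.26 0 -0.525 -0.36; -0.13 -0.26 0 -0.6 -0.36; -0.13 -0.26 0 -0.675 -0.36; -0.13 -0.26 0 -0.75 -0.36"}}

```text
time: 11.08
tool_pos: [0.553, 0.3514, 0.1417]
tcp_rot: [[0.375, 0.927, -0.0], [0.927, -0.375, 0.0], [0.0, -0.0, -1.0]]
ft_force: [-0.5, 0.2, 0.5]
width: 0.0595
grip_force: 0.0
```

Request:
{"name": "apply_moves", "arguments": {"targets": "0 0 0 -0.06 -0.36; 0 0 0 -0.12 -0.36; 0 0 0 -0.183 -0.36; 0 0 0 -0.183 -0.36; 0 0 0 -0.183 -0.36; 0 0 0 -0.183 -0.36; 0 0 0 -0.183 -0.36; 0 0 0 -0.183 -0.36; 0 0 0 -0.183 -0.36; 0 0 0 -0.183 -0.36"}}

```text
time: 11.92
tool_pos: [0.5531, 0.3508, 0.1417]
tcp_rot: [[0.103, 0.995, -0.0], [0.995, -0.103, 0.0], [0.0, -0.0, -1.0]]
ft_force: [0.4, 0.5, 0.3]
width: 0.0597
grip_force: 0.0
```

```bash
python3 - <<'E'
from h import *
s=manip.state(); print(s["time"],s["tool_pos"],s["tcp_rot"].round(3).tolist(),s["width"])
c=imaging.capture("top"); im=c["image"]
cv2.imwrite("pics/t2.png",cv2.resize(im[110:260,150:330],(720,600),interpolation=cv2.INTER_CUBIC))
E
```

```text
11.9167 [0.55313636 0.3507823  0.14171041] [[0.103, 0.995, -0.0], [0.995, -0.103, 0.0], [0.0, -0.0, -1.0]] 0.059747329110542556
```

View pics/t2.png

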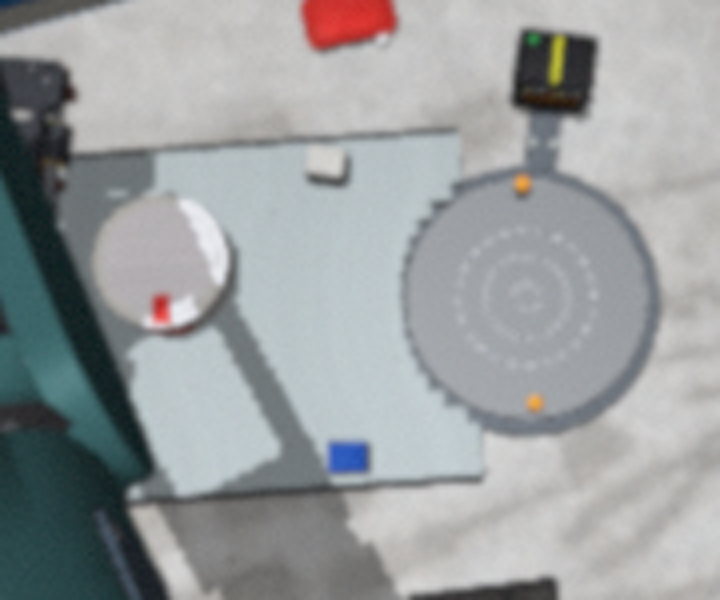

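The tin is undisturbed at (160,262) in this crop. The studs are at (522,184) and (535,403), so the way onto the pan is open. Next I lower behind the tin and start pushing.

Request:
{"name": "apply_moves", "arguments": {"targets": "0 0 0.15 0 -0.36; 0 0 0.3 0 -0.36; 0 0 0.45 0 -0.36; 0 0 0.6 0 -0.36; 0 0 0.75 0 -0.36; 0 0 0.85 0 -0.36; 0 0 0.92 0 -0.36; 0 0 0.92 0 -0.36; -0.05 0 0.92 0 -0.36; -0.1 0 0.92 0 -0.36"}}

```text
time: 12.8
tool_pos: [0.5527, 0.341, 0.0505]
tcp_rot: [[0.102, 0.995, 0.001], [0.995, -0.102, 0.001], [0.001, 0.001, -1.0]]
ft_force: [0.6, -0.2, 0.2]
width: 0.0595
grip_force: 0.0
```

Request:
{"name": "apply_moves", "arguments": {"targets": "-0.06 0 0 0 -0.36; -0.13 0 0 0 -0.36; -0.21 0 0 0 -0.36; -0.29 0 0 0 -0.36; -0.37 0 0 0 -0.36; -0.45 0 0 0 -0.36; -0.53 0 0 0 -0.36; -0.61 0 0 0 -0.36; -0.69 0 0 0 -0.36; -0.76 0 0 0 -0.36"}}

```text
time: 13.63
tool_pos: [0.5445, 0.2645, 0.0499]
tcp_rot: [[0.103, 0.995, 0.0], [0.995, -0.103, 0.0], [0.0, 0.0, -1.0]]
ft_force: [-0.1, 4.2, 4.7]
width: 0.0597
grip_force: 2.7
```

```bash
python3 - <<'E'
from h import *
c,s=wrist(); im=c["image"]; print(s["time"],s["tool_pos"],s["ft_force"],s["tcp_rot"].round(3).tolist())
for a,p in blobs(orange(im),15): print("orange",a,p.round(1),world(c,p,.052)[0].round(4))
for a,p in blobs(red(im),30): print("red",a,p.round(1),world(c,p,.074)[0].round(4))
t=imaging.capture("top")["image"]
cv2.imwrite("pics/w2.png",np.vstack([np.hstack([im[:300],im[:300]*0])[:,:720],cv2.resize(t[120:230,170:330],(720,495))[:300]]))
E
```

```text
13.6333 [0.54446695 0.26454034 0.04991931] [-0.06529299  4.19496898  4.74611115] [[0.103, 0.995, 0.0], [0.995, -0.103, 0.0], [0.0, 0.0, -1.0]]
red 385 [196.4 357.3] [0.5073 0.2181]
```

View pics/w2.png

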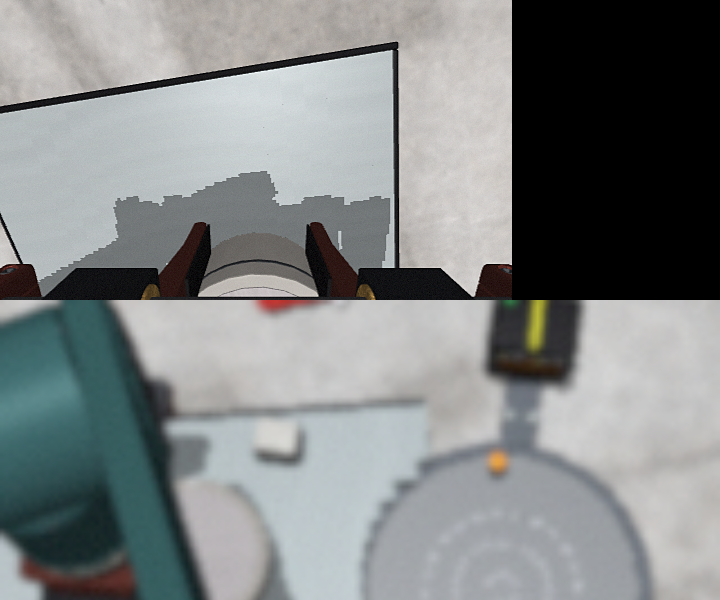

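Tin is seated in the finger cradle and tracking; tab is at (196,357) in the wrist image. Pushing on, with a slight lift to relieve the downward friction.

Request:
{"name": "apply_moves", "arguments": {"targets": "-0.07 0 -0.01 0 -0.36; -0.15 0 -0.01 0 -0.36; -0.23 0 -0.01 0 -0.36; -0.32 0 -0.01 0 -0.36; -0.41 0 -0.01 0 -0.36; -0.5 0 -0.01 0 -0.36; -0.59 0 -0.01 0 -0.36; -0.67 0 -0.01 0 -0.36; -0.74 0 -0.01 0 -0.36; -0.8 0 -0.01 0 -0.36"}}

```text
time: 14.57
tool_pos: [0.5361, 0.1848, 0.0508]
tcp_rot: [[0.103, 0.995, 0.0], [0.995, -0.103, 0.0], [0.0, 0.0, -1.0]]
ft_force: [-0.1, 1.9, 0.6]
width: 0.0596
grip_force: 1.1
```

```bash
cat > m.py <<'E'
from h import *
c,s=wrist(); im=c["image"]; print(s["time"],s["tool_pos"],s["ft_force"].round(1),s["tcp_rot"].round(3).tolist())
for a,p in blobs(orange(im),15): print("orange",a,p.round(1),world(c,p,.052)[0].round(4))
for a,p in blobs(red(im),30): print("red",a,p.round(1),world(c,p,.074)[0].round(4))
c=imaging.capture("top"); im=c["image"]
for f,n,z in((orange,"torange",.052),(red,"tred",.074)):
    for a,p in blobs(f(im),3):
        q=world(c,p,z)[0]
        if abs(q[0]-.53)<.12 and -.1<q[1]<.35: print(n,a,q.round(4))
E
python3 m.py
```

```text
14.5667 [0.53609066 0.18482595 0.05079524] [-0.1  1.9  0.6] [[0.103, 0.995, 0.0], [0.995, -0.103, 0.0], [0.0, 0.0, -1.0]]
red 313 [508.8 231.8] [0.6555 0.1962]
red 434 [196.6 356.6] [0.4987 0.1379]
torange 10 [0.5995 0.0261]
torange 6 [0.443  0.0227]
tred 4 [0.499  0.1357]
```

Request:
{"name": "apply_moves", "arguments": {"targets": "-0.07 0 0 0 -0.36; -0.14 0 0 0 -0.36; -0.22 0 0 0 -0.36; -0.3 0 0 0 -0.36; -0.38 0 0 0 -0.36; -0.46 0 0 0 -0.36; -0.54 0 0 0 -0.36; -0.62 0 0 0 -0.36; -0.68 0 0 0 -0.36; -0.73 0 0 0 -0.36"}}

```text
time: 15.5
tool_pos: [0.528, 0.112, 0.0504]
tcp_rot: [[0.103, 0.995, -0.001], [0.995, -0.103, -0.0], [-0.0, -0.001, -1.0]]
ft_force: [0.4, 1.6, -2.0]
width: 0.06
grip_force: 0.9
```

```bash
python3 m.py
```

```text
15.5 [0.52801718 0.11199291 0.05041244] [ 0.4  1.6 -2. ] [[0.103, 0.995, -0.001], [0.995, -0.103, -0.0], [-0.0, -0.001, -1.0]]
red 454 [197.1 356.3] [0.4911 0.0656]
tred 17 [0.4913 0.0615]
```

Request:
{"name": "apply_moves", "arguments": {"targets": "-0.05 0 0 0 -0.36; -0.1 0 0 0 -0.36; -0.16 0 0 0 -0.36; -0.22 0 0 0 -0.36; -0.27 0 0 0 -0.36; -0.31 0 0 0 -0.36; -0.34 0 0 0 -0.36; -0.36 0 0 0 -0.36; -0.38 0 0 0 -0.36; -0.38 0 0 0 -0.36"}}

```text
time: 16.43
tool_pos: [0.5246, 0.0749, 0.0507]
tcp_rot: [[0.103, 0.995, -0.0], [0.995, -0.103, -0.0], [-0.0, -0.0, -1.0]]
ft_force: [-0.2, 1.0, -0.1]
width: 0.0595
grip_force: 0.5
```

```bash
python3 - <<'E'
from h import *
s=manip.state(); print(s["tool_pos"],s["ft_force"].round(1))
c=imaging.capture("top"); im=c["image"]
cv2.imwrite("pics/t3.png",cv2.resize(im[130:240,220:345],(682,600),interpolation=cv2.INTER_CUBIC))
E
```

```text
[0.52462781 0.07493682 0.05067389] [-0.2  1.  -0.1]
```

View pics/t3.png

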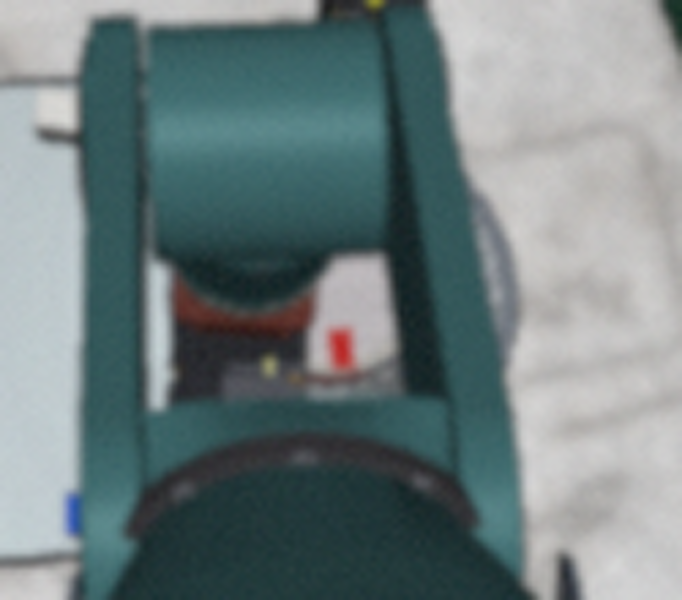

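The tin is mostly hidden by the arm; its tab shows at (341,348), still facing the robot. I'll nudge it a little more, then back off and look from above with the wrist camera.

Request:
{"name": "apply_moves", "arguments": {"targets": "-0.01 0 0 0 -0.36; -0.02 0 0 0 -0.36; -0.03 0 0 0 -0.36; -0.03 0 0 0 -0.36; 0.03 0 0 0 -0.36; 0.1 0 0 0 -0.36; 0.25 0 0 0 -0.36; 0.4 0 0 0 -0.36; 0.4 0 -0.3 0 -0.36; 0.4 0 -0.6 0 -0.36"}}

```text
time: 17.32
tool_pos: [0.527, 0.1162, 0.1097]
tcp_rot: [[0.101, 0.995, -0.005], [0.995, -0.101, -0.0], [-0.001, -0.005, -1.0]]
ft_force: [0.7, -0.4, 0.3]
width: 0.0599
grip_force: 0.0
```

Request:
{"name": "apply_moves", "arguments": {"targets": "0 0 -0.3 0 -0.36; 0 0 -0.6 0 -0.36; 0 0 -1 0 -0.36; 0 0 -1 0 -0.36; 0 0 -1 0 0; 0 0 -1 0 0.4; 0 0 -1 0 0.4; 0 0 -1 0 0.4; 0 0 -1 0 0.4; 0 0 -1 0 0.4"}}

```text
time: 18.15
tool_pos: [0.5282, 0.115, 0.2096]
tcp_rot: [[0.103, 0.995, -0.002], [0.995, -0.103, -0.0], [-0.0, -0.002, -1.0]]
ft_force: [0.8, 0.8, 0.0]
width: 0.0267
grip_force: 0.0
```

```bash
python3 m.py; python3 - <<'E'
from h import *
c,s=wrist(); cv2.imwrite("pics/w3.png",c["image"])
E
```

```text
18.15 [0.52819851 0.11497851 0.20958617] [0.8 0.8 0. ] [[0.103, 0.995, -0.002], [0.995, -0.103, -0.0], [-0.0, -0.002, -1.0]]
orange 59 [323.4 244.9] [0.5973 0.0277]
orange 67 [194.1 259.8] [0.4425 0.0237]
red 2116 [430.5 122.3] [0.6991 0.1601]
```

View pics/w3.png

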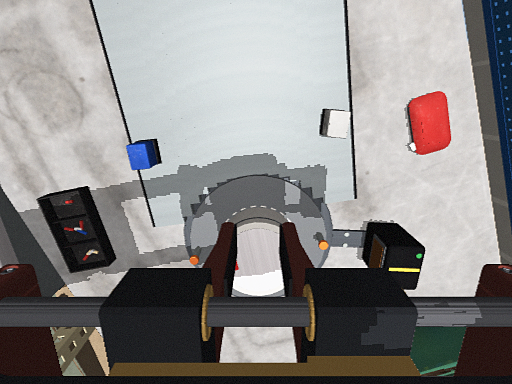

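The wrist view shows the tin partly hidden at about (258,250), with the studs at (323,245) and (194,260). I'll move above stud b on the robot side with the camera facing inward, which gives a clear view and sets up the next turn.

Request:
{"name": "apply_moves", "arguments": {"targets": "-0.05 -0.05 -0.1 0.078 0.4; -0.15 -0.12 -0.2 0.156 0.4; -0.27 -0.2 -0.3 0.234 0.4; -0.4 -0.3 -0.3 0.312 0.4; -0.53 -0.4 -0.3 0.39 0.4; -0.66 -0.5 -0.3 0.468 0.4; -0.8 -0.6 -0.3 0.546 0.4; -0.9 -0.7 -0.3 0.624 0.4; -1 -0.76 -0.3 0.702 0.4; -1 -0.76 -0.3 0.78 0.4"}}

```text
time: 19.13
tool_pos: [0.4412, 0.0222, 0.2405]
tcp_rot: [[0.972, 0.233, -0.001], [0.233, -0.972, -0.0], [-0.001, 0.0, -1.0]]
ft_force: [-0.2, 0.2, 0.1]
width: 0.0262
grip_force: 0.0
```

Request:
{"name": "apply_moves", "arguments": {"targets": "0 0 0 0.07 0.4; 0 0 0 0.137 0.4; 0 0 0 0.137 0.4; 0 0 0 0.137 0.4; 0 0 0 0.137 0.4; 0 0 0 0.137 0.4; 0 0 0 0.137 0.4; 0 0 0 0.137 0.4; 0 0 0 0.137 0.4; 0 0 0 0.137 0.4"}}

```text
time: 19.97
tool_pos: [0.4429, 0.0234, 0.2407]
tcp_rot: [[1.0, 0.028, -0.0], [0.028, -1.0, 0.0], [-0.0, -0.0, -1.0]]
ft_force: [-1.0, -0.2, 0.8]
width: 0.0263
grip_force: 0.0
```

```bash
python3 m.py; python3 - <<'E'
from h import *
c,s=wrist(); cv2.imwrite("pics/w4.png",c["image"])
E
```

```text
19.9667 [0.44291476 0.02340162 0.24066039] [-1.  -0.2  0.8] [[1.0, 0.028, -0.0], [0.028, -1.0, 0.0], [-0.0, -0.0, -1.0]]
orange 15 [261.7  29.6] [0.597  0.0231]
orange 63 [258.1 174.3] [0.4422 0.0224]
red 187 [258.5 138.7] [0.4873 0.0233]
```

View pics/w4.png

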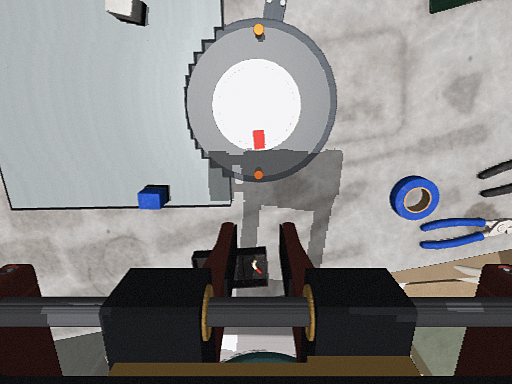

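A clear view: tin lid at (256,105), studs at (259,30) and (258,174), tab at (258,139) facing the robot. Next I measure the tin's offset from the stud midpoint.

```bash
cat > t.py <<'E'
from h import *
def meas():
    c,s=wrist(); im=c["image"]; H,S,V=hsv(im)
    m=(red(im)|((S<30)&(V>215))).astype(np.uint8)
    cn=[k for k in cv2.findContours(m,0,2)[0] if cv2.contourArea(k)>2000]
    for k in cn:
        e=cv2.fitEllipse(cv2.convexHull(k)); pc=world(c,e[0],.0728)[0]
        if max(e[1])<130 and min(e[1])>50: tin=pc; print("tin",np.round(e[0],1),np.round(e[1],1),pc.round(4))
    o=(H>=5)&(H<=24)&(S>110)&(V>110); st=[]
    for a,p in blobs(o,12):
        q=world(c,p,.052)[0]
        if abs(np.hypot(*(q-[.52,.0245]))-.078)<.012: st.append(q); print("stud",a,p.round(1),q.round(4))
    for a,p in blobs(red(im),60):
        q=world(c,p,.0728)[0]
        if np.hypot(*(q-tin))<.05: print("tab",q.round(4),"dir deg",np.degrees(np.arctan2(*(q-tin)[::-1])).round(1))
    if len(st)==2:
        mid=(st[0]+st[1])/2; d=st[0]-st[1]; print("mid",mid.round(4),"len",np.hypot(*d).round(4),"ang",np.degrees(np.arctan2(d[1],d[0])).round(1),"tin-mid",(tin-mid).round(4))
    a=(H>18)&(H<35)&(S>120)&(V>120)
    for n,p in blobs(a,30): print("amber/yellow",n,p.round(1),world(c,p,.076)[0].round(4))
    print(s["time"],s["tool_pos"].round(4)); return c
if __name__=="__main__": meas()
E
python3 t.py
```

```text
tin [256.1 104.4] [88.2 91.9] [0.5227 0.0268]
stud 96 [258.2  29. ] [0.5975 0.0267]
stud 65 [258.1 174.2] [0.4424 0.0224]
tab [0.4871 0.0233] dir deg -174.3
mid [0.52   0.0245] len 0.1551 ang 1.6 tin-mid [0.0027 0.0023]
amber/yellow 63 [258.2  29. ] [0.5924 0.0266]
amber/yellow 58 [203.3 324.7] [0.2411 0.0896]
20.1167 [0.4429 0.0234 0.2407]
```

Tin is 3.5 mm off the axis, which is within tolerance. I'll lower over stud b and turn the pan about 168° counter-clockwise.

Request:
{"name": "apply_moves", "arguments": {"targets": "0 0.01 0.1 0 0.4; 0 0.01 0.2 0 0.4; 0 0.01 0.3 0 0.4; 0 0.01 0.4 0 0.4; 0 0.01 0.5 0 0.4; 0 0.01 0.6 0 0.4; 0 0.01 0.7 0 0.4; 0 0.01 0.8 0 0.4; 0 0.01 0.9 0 0.4; 0 0.01 1 0 0.4"}}

```text
time: 21.0
tool_pos: [0.4431, 0.0224, 0.1403]
tcp_rot: [[1.0, 0.028, 0.0], [0.028, -1.0, 0.0], [0.0, -0.0, -1.0]]
ft_force: [-0.3, -0.7, 0.3]
width: 0.0266
grip_force: 0.0
```

Request:
{"name": "apply_moves", "arguments": {"targets": "0 0 0.15 0 0.4; 0 0 0.3 0 0.4; 0 0 0.45 0 0.4; 0 0 0.6 0 0.4; 0 0 0.7 0 0.4; 0 0 0.8 0 0.4; 0 0 0.88 0 0.4; 0 0 0.88 0 0.5; 0 0 0.88 0 0.55; 0 0 0.88 0 0.55"}}

```text
time: 21.83
tool_pos: [0.4434, 0.0224, 0.053]
tcp_rot: [[1.0, 0.028, 0.001], [0.028, -1.0, 0.0], [0.001, -0.0, -1.0]]
ft_force: [0.1, 0.1, -0.2]
width: 0.02
grip_force: 0.0
```

Request:
{"name": "apply_moves", "arguments": {"targets": "0 0.027 0 -0.022 0.55; 0.003 0.067 0 -0.056 0.55; 0.012 0.133 0 -0.111 0.55; 0.026 0.199 0 -0.167 0.55; 0.046 0.263 0 -0.222 0.55; 0.072 0.325 0 -0.278 0.55; 0.103 0.384 0 -0.333 0.55; 0.139 0.441 0 -0.389 0.55; 0.18 0.494 0 -0.444 0.55; 0.225 0.543 0 -0.5 0.55"}}

```text
time: 22.67
tool_pos: [0.4674, -0.0315, 0.0534]
tcp_rot: [[0.684, 0.729, 0.001], [0.729, -0.684, 0.0], [0.001, 0.001, -1.0]]
ft_force: [-0.2, 1.2, -0.1]
width: 0.0196
grip_force: 0.4
```

Request:
{"name": "apply_moves", "arguments": {"targets": "0.003 0.067 0 -0.056 0.55; 0.012 0.133 0 -0.111 0.55; 0.026 0.199 0 -0.167 0.55; 0.046 0.263 0 -0.222 0.55; 0.072 0.325 0 -0.278 0.55; 0.103 0.384 0 -0.333 0.55; 0.139 0.441 0 -0.389 0.55; 0.18 0.494 0 -0.444 0.55; 0.225 0.543 0 -0.5 0.55; 0.274 0.589 0 -0.556 0.55"}}

```text
time: 23.5
tool_pos: [0.5289, -0.0519, 0.0534]
tcp_rot: [[-0.119, 0.993, 0.0], [0.993, 0.119, 0.0], [0.0, 0.0, -1.0]]
ft_force: [-1.1, 0.1, 0.3]
width: 0.0198
grip_force: 0.4
```

Request:
{"name": "apply_moves", "arguments": {"targets": "0.003 0.067 0 -0.056 0.55; 0.012 0.133 0 -0.111 0.55; 0.026 0.199 0 -0.167 0.55; 0.046 0.263 0 -0.222 0.55; 0.072 0.325 0 -0.278 0.55; 0.103 0.384 0 -0.333 0.55; 0.139 0.441 0 -0.389 0.55; 0.18 0.494 0 -0.444 0.55; 0.225 0.543 0 -0.5 0.55; 0.274 0.589 0 -0.556 0.55"}}

```text
time: 24.33
tool_pos: [0.5842, -0.0177, 0.0534]
tcp_rot: [[-0.838, 0.546, 0.0], [0.546, 0.838, -0.0], [-0.0, 0.0, -1.0]]
ft_force: [-1.7, -1.1, 0.1]
width: 0.02
grip_force: 0.4
```

Request:
{"name": "apply_moves", "arguments": {"targets": "0.003 0.067 0 -0.056 0.55; 0.012 0.133 0 -0.111 0.55; 0.024 0.188 0 -0.157 0.55; 0.036 0.23 0 -0.193 0.55; 0.046 0.263 0 -0.222 0.55; 0.051 0.275 0 -0.233 0.55; 0.056 0.288 0 -0.244 0.55; 0.056 0.288 0 -0.244 0.55; 0.056 0.288 0 -0.244 0.45; 0.056 0.288 0 -0.244 0.4"}}

```text
time: 25.17
tool_pos: [0.5951, 0.0092, 0.0528]
tcp_rot: [[-0.98, 0.198, 0.0], [0.198, 0.98, 0.0], [-0.0, 0.0, -1.0]]
ft_force: [0.5, -0.9, 0.3]
width: 0.0254
grip_force: 0.0
```

Request:
{"name": "apply_moves", "arguments": {"targets": "0 0 -0.1 0 0.4; 0 0 -0.25 0 0.4; 0 0 -0.4 0 0.4; 0 0 -0.6 0 0.4; 0 0 -0.8 0 0.4; 0 0 -1 0 0.4; 0 0 -1 0 0.4; 0 0 -1 0 0.4; 0 0 -1 0 0.4; 0 0 -1 0 0.4"}}

```text
time: 26.0
tool_pos: [0.5941, 0.0093, 0.1516]
tcp_rot: [[-0.98, 0.198, -0.002], [0.198, 0.98, 0.0], [0.002, -0.0, -1.0]]
ft_force: [0.0, 0.3, 0.3]
width: 0.0263
grip_force: 0.0
```

Request:
{"name": "apply_moves", "arguments": {"targets": "0 0 -0.2 0 0.4; 0 0 -0.5 0 0.4; 0 0 -0.88 0 0.4; 0 0 -0.88 0 0.4; 0 0 -0.88 0 0.4; 0 0 -0.88 0 0.4; 0 0 -0.88 0 0.4; 0 0 -0.88 0 0.4; 0 0 -0.88 0 0.4; 0 0 -0.88 0 0.4"}}

```text
time: 26.83
tool_pos: [0.5946, 0.0093, 0.2397]
tcp_rot: [[-0.98, 0.197, -0.002], [0.197, 0.98, 0.0], [0.002, -0.0, -1.0]]
ft_force: [0.6, 0.4, 0.4]
width: 0.0261
grip_force: 0.0
```

```bash
python3 - <<'E'
from t import *
c=meas(); cv2.imwrite("pics/w5.png",c["image"])
E
```

```text
tin [256.3 103.5] [88.8 92.5] [0.5164 0.0231]
stud 99 [262.7  28.3] [0.4448 0.0442]
stud 69 [254.2 173.9] [0.5948 0.0045]
tab [0.552  0.0162] dir deg -11.0
mid [0.5198 0.0244] len 0.1552 ang 165.1 tin-mid [-0.0034 -0.0012]
amber/yellow 68 [262.8  28.2] [0.4498 0.043 ]
amber/yellow 104 [265.9 247.7] [0.6812 0.0013]
amber/yellow 90 [311.9 321.5] [0.7996 0.0401]
amber/yellow 76 [203.4 324.5] [ 0.7761 -0.101 ]
26.8333 [0.5946 0.0093 0.2397]
```

View pics/w5.png

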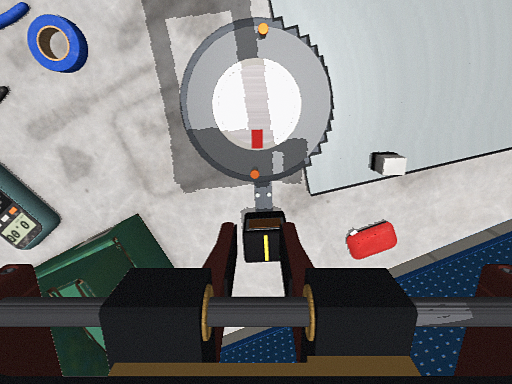

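Tin is 3.6 mm off and the mark about 4 mm sideways (it points -11°, the reader is at -8.15°); tab at (257,139), reader stripe (266,248). That already passes, but a further 5° counter-clockwise turn gives more margin.

Request:
{"name": "apply_moves", "arguments": {"targets": "-0.01 -0.047 0.1 0 0.4; -0.01 -0.047 0.2 0 0.4; -0.01 -0.047 0.3 0 0.4; -0.01 -0.047 0.4 0 0.4; -0.01 -0.047 0.5 0 0.4; -0.01 -0.047 0.6 0 0.4; -0.01 -0.047 0.7 0 0.4; -0.01 -0.047 0.8 0 0.4; -0.01 -0.047 0.9 0 0.4; -0.01 -0.047 1 0 0.4"}}

```text
time: 27.72
tool_pos: [0.5951, 0.0045, 0.1397]
tcp_rot: [[-0.98, 0.197, 0.0], [0.197, 0.98, 0.0], [0.0, 0.0, -1.0]]
ft_force: [-0.9, 0.3, 0.7]
width: 0.0262
grip_force: 0.0
```

Request:
{"name": "apply_moves", "arguments": {"targets": "0 0 0.15 0 0.4; 0 0 0.3 0 0.4; 0 0 0.45 0 0.4; 0 0 0.6 0 0.4; 0 0 0.7 0 0.4; 0 0 0.8 0 0.4; 0 0 0.88 0 0.4; 0 0 0.88 0 0.5; 0 0 0.88 0 0.55; 0 0 0.88 0 0.55"}}

```text
time: 28.55
tool_pos: [0.5957, 0.0044, 0.0532]
tcp_rot: [[-0.98, 0.197, 0.001], [0.197, 0.98, -0.0], [-0.001, 0.0, -1.0]]
ft_force: [0.5, -0.3, 0.0]
width: 0.0199
grip_force: 0.0
```

Request:
{"name": "apply_moves", "arguments": {"targets": "0 0.02 0 -0.01 0.55; 0 0.04 0 -0.02 0.55; 0 0.06 0 -0.03 0.55; 0 0.08 0 -0.04 0.55; 0 0.1 0 -0.05 0.55; 0 0.112 0 -0.05 0.55; 0 0.112 0 -0.05 0.55; 0 0.112 0 -0.05 0.45; 0 0.112 0 -0.05 0.4; 0 0.112 0 -0.05 0.4"}}

```text
time: 29.38
tool_pos: [0.5972, 0.0155, 0.0526]
tcp_rot: [[-0.993, 0.12, -0.0], [0.12, 0.993, 0.0], [0.0, 0.0, -1.0]]
ft_force: [-0.1, 0.2, 0.9]
width: 0.0263
grip_force: 0.0
```

Request:
{"name": "apply_moves", "arguments": {"targets": "0 0 -0.1 0 0.4; 0 0 -0.25 0 0.4; 0 0 -0.4 0 0.4; 0 0 -0.6 0 0.4; 0 0 -0.8 0 0.4; 0 0 -1 0 0.4; 0 0 -1 0 0.4; 0 0 -1 0 0.4; 0 0 -1 0 0.4; 0 0 -1 0 0.4"}}

```text
time: 30.22
tool_pos: [0.5963, 0.0155, 0.1516]
tcp_rot: [[-0.993, 0.12, -0.002], [0.12, 0.993, 0.0], [0.002, 0.0, -1.0]]
ft_force: [0.2, 0.0, -0.2]
width: 0.0264
grip_force: 0.0
```

Request:
{"name": "apply_moves", "arguments": {"targets": "0 0 -0.2 0 0.4; 0 0 -0.5 0 0.4; 0 0 -0.88 0 0.4; 0 0 -0.88 0 0.4; 0 0 -0.88 0 0.4; 0 0 -0.88 0 0.4; 0 0 -0.88 0 0.4; 0 0 -0.88 0 0.4; 0 0 -0.88 0 0.4; 0 0 -0.88 0 0.4"}}

```text
time: 31.05
tool_pos: [0.5968, 0.0155, 0.2397]
tcp_rot: [[-0.993, 0.12, -0.002], [0.12, 0.993, 0.0], [0.002, 0.0, -1.0]]
ft_force: [-0.4, -0.6, 0.6]
width: 0.0265
grip_force: 0.0
```

```bash
python3 t.py
```

```text
tin [256.  102.2] [88.9 92.2] [0.5165 0.0228]
stud 95 [261.7  26.9] [0.4433 0.0377]
stud 68 [254.3 172.9] [0.5962 0.0109]
tab [0.5528 0.019 ] dir deg -6.0
mid [0.5198 0.0243] len 0.1553 ang 170.1 tin-mid [-0.0033 -0.0014]
amber/yellow 109 [254.8 246.4] [0.6806 0.0013]
amber/yellow 93 [311.9 320.6] [0.7973 0.0623]
amber/yellow 86 [203.5 321.9] [ 0.7823 -0.0795]
31.05 [0.5968 0.0155 0.2397]
```

```bash
python3 -c "
from station import ticket; print(ticket.sign_off())"
```

```text
the job is handed in; nothing more can be done
None
```

I handed the job in at about 31 s. By my last measurement, the tin stands on the pan about 3.6 mm from its axis, with its red mark within about 1 mm of the reader line. The relays and tape were never touched; the balance value can't be read from the interface, and the hand-in returned no verdict.

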